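# Log a batch of ring blanks with its glass job plate

### The arm

A 6-joint arm with a two-finger parallel gripper is mounted at the origin on the work surface. World frame = base frame: x ahead of the robot, y to its left, z up, the work surface at z = 0. Lengths are in m, angles in rad, forces in N, time in s.
With the tool pointing down it reaches from about 0.4 to 0.825 m from the base axis. Payload 7 kg.
Tool frame: the origin (TCP) lies where the fingers leave the gripper's body, on its centre line; the fingertips stand 66 mm ahead of it and the grasp point (between the pads) lies env.pinch_z ahead of it (env.pinch_z is the distance from the TCP to the grasp point, in m); z points along the fingers, y is the line along which they close (so a half turn about z gives the same grasp; the last joint's range is limited). The gripper opens to 88 mm and grips with 3 to 60 N. Pads are 19 mm wide; open, the fingers measure 130 mm over their backs; the gripper's body (78 mm by 193 mm) begins 47 mm behind the grasp point.
Start: joints at [-0.905, 0.359, 0.012, 0, -1.224, -0.288], TCP at [0.249, -0.627, 0.292] pointing down, gripper open.
Joint ranges: [-3.07, 3.07], [-1.43, 2.12], [-1.02, 1.25], [-3.03, 1.67], [-3.05, -0], [-3.03, 3.03]. Speed limits (rad/s): [2.39, 2.39, 3.01, 3.14, 3.14, 3.14].

### API

Orientations are given as a unit quaternion [w, x, y, z].
In Python, from station import env gives the robot as it stands.
- The arm moves only by the tool send_rows, never from a script. Its argument "series" is a list of rows, each a list of 3 entries, a list of its own where there are three numbers: the shift along the world's x, y, z in mm, then the turn about the world's z in degrees, then the finger opening in mm, from 0 to 87.6. A call has 1 to 10 rows; each row is the pose to reach, as a shift and turn from the pose commanded when the call began; what a row does not reach only later rows make up. A row lasts 1/12 s, in which the tool goes at most 41.7 mm and 7.16 degrees, less where a joint would pass 70% of its speed; a pose out of reach is approached as far as the arm can. A call with a gripper value outside its range is refused whole. The fingers move at their own pace and stop on an object; the grip force is fixed at half the most. Time passes only in rows, so rows that repeat a pose let the fingers close. It gives the time, the measured TCP pose, the force, the opening and the grip force at its end, in the units of the state.
- env.state(): the state, without advancing time (a new reading comes with each control period).
- env.capture(name): name is "scene" or "top"; returns the picture (420x560x3 uint8, blue, green, red); there is no depth.
- env.get_calibration(name): a dict with "fx", "fy", "cx", "cy" (pixels), "position" and "orientation" of the camera in the world. Camera axes: x right, y down, z forward; pixel columns grow to the right and rows downward; lengths in m; the calibration is good to about 2 mm. A picture is of the moment at which its call begins. get_calibration takes no time and is no camera call.
- env.job_done(): hands the job in; it is judged then, once.
The state is a dict: "clock": time; "joint_positions": joint angles; "dq": joint speeds; "joint_torque": joint torques, N m; "tcp_pos": TCP position; "eef_rot": TCP orientation; "ft_force": force on the tool from outside, world axes, zero at the start; "moment": the same for the moment, N m; "opening": finger opening in m; "grasp_force": force on a finger pad.
Only numpy, scipy, OpenCV 4.12 (cv2) and the standard library are available. Lean on these libraries where they do the work, as an engineer would, in place of code of your own. Each camera call takes 0.05 s, during which the arm holds its last target. There are 200 camera calls.

### The job

Count exactly two of the four brass blanks off the blue mat into the black tray, leaving the other two on the mat. Then take the green-labelled glass plate from the wooden rack and, for the record photo taken from overhead, hold its frosted end (the end with the notched corner) still over the middle of the tray, about a hand's breadth up, with the plate rolled about its long axis so that the label side faces upward, at 45 degrees or flatter. Finish while still holding it there, and leave the red-labelled plate, the bottle and the tin alone.

Things in the scene. Friction and masses are not known exactly. Their poses are not given: they have to be found in the camera images.
- plate: Green-labelled glass job plate, 90 mm long (x), 8 mm thick (y), 45 mm tall (z), 75 g, standing loose on a long edge in one of the two rack slots, lowest 16 mm in the slot, top 29 mm free. Origin: centre of its lower edge; z up the plate. Its frosted end is at +x, its label on the +y face.
- plate_frost (a point): Middle of the plate's frosted (white) end, which is its last 28 mm at +x; the rest is clear bluish glass. 31 mm from the plate's origin along its x, 22.5 mm up, mid-thickness.
- plate_notch (a point): Middle of the square notch, 10 x 10 mm, cut out of the upper corner (+x, +z) of the frosted end: 40 mm along x, 40 mm up. Seen from the label side with the notch at the top, it is at the left.
- plate_label (a point): Middle of the green label with dark bars, on the +y face of the frosted end only (it also folds onto half of the top edge there): 31 mm along x, 4 mm along y, 18 mm up.
- other_plate: The same kind of plate with a red label, in the other slot, turned half round; same origin and axes. To be left alone.
- rack: Pale wooden rack, fixed, 110 mm (x) by 124 mm (y), 22 mm high, turned any way round. Origin: centre of its underside. Two slots along its x at y = -34 and +34 mm, 94 mm long, 10.5 mm wide, 16 mm deep (slot floor 6 mm above the bench).
- tray: Black open tray, fixed, 150 mm (x) by 130 mm (y), 18 mm high, walls and floor 4 mm thick. Origin: centre of its underside.
- tray_in (a point): Centre of the tray's inner floor (inside 142 by 122 mm), axes as the tray.
- mat: Blue mat, fixed, 160 by 160 mm, 4 mm thick, on which the four blanks start. Origin: centre of its underside.
- blank0: Solid brass blank, a disc 24 mm in diameter and 12 mm high, 45 g, one of four alike, lying flat on the mat. Origin: centre of its underside.
- blank1: Solid brass blank, a disc 24 mm in diameter and 12 mm high, 45 g, one of four alike, lying flat on the mat. Origin: centre of its underside.
- blank2: Solid brass blank, a disc 24 mm in diameter and 12 mm high, 45 g, one of four alike, lying flat on the mat. Origin: centre of its underside.
- blank3: Solid brass blank, a disc 24 mm in diameter and 12 mm high, 45 g, one of four alike, lying flat on the mat. Origin: centre of its underside.
- oil: Small green bottle, 44 mm in diameter, 110 mm high, loose, beyond the work. Origin: centre of its underside. To be left alone.
- tin: Closed round metal tin, 63 mm in diameter, 24 mm high, loose, beyond the work. Origin: centre of its underside. To be left alone.
Mind the look-alikes: they are no part of the job. Leave any grey or orange look-alike of the blank0 alone. Leave any turquoise look-alike of the plate alone.

How it is judged:
By the outcome, as a careful person would: the job done as asked, in the order asked, and still so for the second after the job is handed in, while the arm keeps its last pose, push and grip.
It also fails if it takes over 54 s, if anything falls off the work surface, if the arm or the gripper's body presses on something with over 40 N, if the wrist force passes 120 N, or if a joint passes its speed limit or range.

## Working session

There is one attempt and no reset: what is moved stays moved. The work goes in short steps, Python scripts to look and compute and a tool call to move; the robot and the scene stay as the last step left them, time stands still between calls to the robot, and variables do not carry over. Pictures are saved under pics/ and viewed, at most 10 in all, crops included, and the job is handed in when it is done.

Besides the shell and the picture viewer there is one more tool, called after ">>>" by a JSON object that holds its "api" and its "payload". send_rows: Moves the arm, as the interface text tells. Its arguments: {"type":"object","properties":{"series":{"type":"array","items":{"type":"array"}}},"required":["series"]}

```bash
mkdir -p pics; ls
cat > h.py <<'E'
import numpy as np,cv2
from scipy.spatial.transform import Rotation as R
from station import env
def cal(n):
    c=env.get_calibration(n);q=c['orientation'];return c,R.from_quat([q[1],q[2],q[3],q[0]]),np.array(c['position'])
def back(n,u,v,z):
    c,r,p=cal(n);d=r.apply([(u-c['cx'])/c['fx'],(v-c['cy'])/c['fy'],1]);return p+d*(z-p[2])/d[2]
def proj(n,P):
    c,r,p=cal(n);q=r.inv().apply(np.array(P)-p);return c['fx']*q[...,0]/q[...,2]+c['cx'],c['fy']*q[...,1]/q[...,2]+c['cy']
E
python3 - <<'E'
from h import *
for n in('scene','top'):
    im=env.capture(n);cv2.imwrite(f'pics/{n}0.png',im);print(env.get_calibration(n))
print(env.pinch_z,env.state())
E
```

```text
pics
{'fx': 401.6274915969694, 'fy': 401.6274915969694, 'cx': 281.9233088036226, 'cy': 208.8156871148978, 'position': array([1.06337279, 0.39277761, 0.5618902 ]), 'orientation': array([-0.19277773,  0.38026208,  0.81912665, -0.38375648])}
{'fx': 399.5841874216068, 'fy': 399.5841874216068, 'cx': 284.5131643322417, 'cy': 211.96988674553307, 'position': array([0.50907297, 0.01525827, 0.95589121]), 'orientation': array([ 0.02366919, -0.69969744,  0.71364577, -0.02393696])}
0.0468 {'clock': 0.1, 'joint_positions': array([-9.04907574e-01,  3.59301864e-01,  1.11597895e-02, -2.93280198e-04,
       -1.22412501e+00, -2.88086461e-01]), 'dq': array([ 0.00064544, -0.00139385,  0.00123487,  0.00133237,  0.000301  ,
        0.00090787]), 'joint_torque': array([-2.69089411e-03, -5.84163451e+01,  2.93751258e+01,  7.01545089e+00,
        1.02048274e-02, -4.81422228e-05]), 'tcp_pos': array([ 0.24883569, -0.62709035,  0.29133178]), 'eef_rot': array([-2.15127134e-04, -1.87730612e-01,  9.82220269e-01,  7.16599971e-04]), 'ft_force': array([ 0.33699883, -0.37369283, -0.00954249]), 'moment': array([0.02954627, 0.02527608, 0.02183558]), 'grasp_force': 0.0, 'opening': 0.08773477968663791}
```

View pics/top0.png

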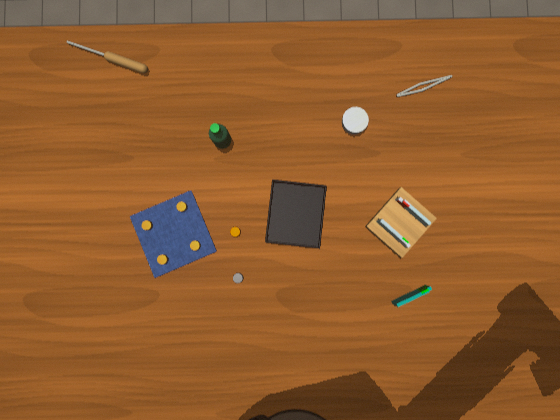

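View pics/scene0.png

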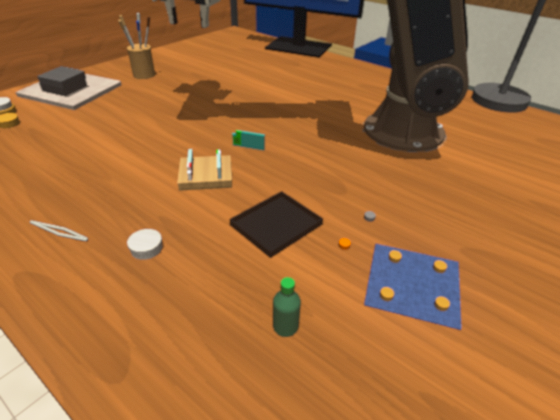

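The top view shows four brass blanks on the mat at (181,207), (146,225), (162,259) and (195,245). The tray is at (296,214) and the rack at (401,222), with the green plate in the slot near (394,233). I'll zoom in on the rack.

Run:
```python
from h import *
t=cv2.imread('pics/top0.png');s=cv2.imread('pics/scene0.png')
a=cv2.resize(t[175:270,355:450],(560,560),interpolation=cv2.INTER_CUBIC)
cv2.imwrite('pics/crop0.png',a)
hsv=cv2.cvtColor(t,cv2.COLOR_BGR2HSV)
m=cv2.inRange(hsv,(15,120,120),(35,255,255));m[:,:120]=0;m[:,260:]=0;m[:185]=0;m[290:]=0
n,_,st,ce=cv2.connectedComponentsWithStats(m)
for i in range(1,n):
    if st[i,4]>15: print(st[i],ce[i].round(1),back('top',*ce[i],0.013).round(4))
g=cv2.inRange(t,(0,0,0),(60,60,60));g=g[170:260,255:340]
n,_,st,ce=cv2.connectedComponentsWithStats(g);i=1+st[1:,4].argmax();c=ce[i]+[255,170]
print('tray',st[i],back('top',*c,0.010).round(4))
```

```text
[177 202   9  10  71] [180.9 206.1] [0.5914 0.2592 0.013 ]
[142 220   9  10  72] [146.  224.8] [0.5487 0.3417 0.013 ]
[230 226  10  11  91] [234.6 231. ] [0.5299 0.1328 0.013 ]
[190 241  10  10  75] [194.4 245.1] [0.4987 0.2278 0.013 ]
[157 255  10  10  76] [161.6 259. ] [0.4677 0.3047 0.013 ]
tray [ 11  10  61  68 385] [ 0.5829 -0.0199  0.01  ]
```

View pics/crop0.png

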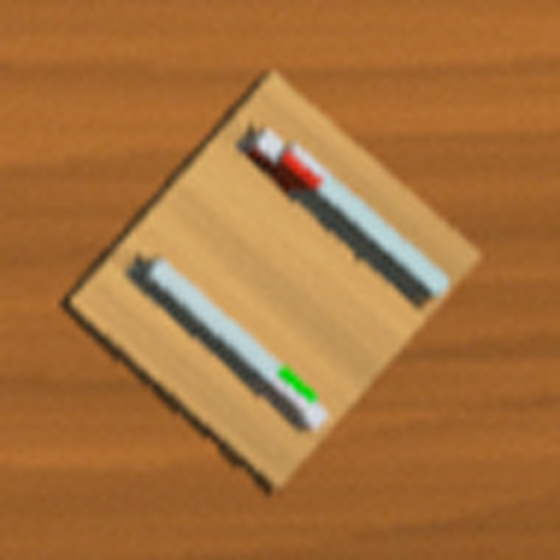

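Run:
```python
from h import *
f=lambda u,v:(355+(u+.5)/560*95-.5,175+(v+.5)/560*95-.5)
for n,(u,v,z) in dict(clearend=(158,266,.051),notchlow=(318,415,.041),labL=(284,374,.051),labR=(314,398,.051),r1=(275,70,.022),r2=(480,255,.022),r3=(272,490,.022),r4=(65,300,.022)).items():
    print(n,back('top',*f(u,v),z).round(4))
for c in [(273,181),(326,186),(319,248),(266,242)]: print('tray',back('top',*c,.018).round(4))
print('bottle',back('top',222,143,.03).round(3), 'tin',back('top',355,120,.024).round(3),'turq',back('top',412,297,.02).round(3))
```

```text
clearend [ 0.5482 -0.2049  0.051 ]
notchlow [ 0.4897 -0.2671  0.041 ]
labL [ 0.5058 -0.2517  0.051 ]
labR [ 0.4964 -0.2628  0.051 ]
r1 [ 0.6268 -0.2614  0.022 ]
r2 [ 0.5513 -0.3399  0.022 ]
r3 [ 0.4602 -0.2537  0.022 ]
r4 [ 0.5367 -0.1746  0.022 ]
tray [0.6462 0.0401 0.018 ]
tray [ 0.6319 -0.0849  0.018 ]
tray [ 0.4863 -0.0647  0.018 ]
tray [0.5027 0.059  0.018 ]
bottle [0.737 0.158 0.03 ] tin [ 0.787 -0.157  0.024] turq [ 0.369 -0.277  0.02 ]
```

>>> {"api": "send_rows", "payload": {"series": [[[20,80,0],0,50],[[30,120,0],0,50],[[40,160,0],0,50],[[50,200,0],0,50],[[60,240,0],0,50],[[75,280,0],0,50],[[85,320,0],0,50],[[100,360,0],0,50],[[110,400,0],0,50],[[120,430,0],0,50]]}}

```text
clock: 0.93
tcp_pos: [0.3599, -0.2241, 0.2922]
eef_rot: [0.0, -0.188, 0.982, 0.0]
ft_force: [1.6, 0.6, 0.2]
opening: 0.0499
grasp_force: 0.0
```

>>> {"api": "send_rows", "payload": {"series": [[[12,40,-5],0,50],[[24,80,-15],0,50],[[36,119,-25],0,50],[[49,158,-35],0,50],[[61,197,-45],0,50],[[73,236,-60],0,50],[[86,275,-75],0,50],[[98,313,-90],0,50],[[110,350,-105],0,50],[[120,388,-120],0,50]]}}

```text
clock: 1.77
tcp_pos: [0.4782, 0.1566, 0.1743]
eef_rot: [0.0, -0.188, 0.982, 0.0]
ft_force: [1.0, 0.6, 0.4]
opening: 0.0499
grasp_force: 0.0
```

>>> {"api": "send_rows", "payload": {"series": [[[10,37,-10],0,50],[[10,37,-40],0,50],[[10,37,-70],0,50],[[10,37,-90],0,50],[[10,37,-100],0,50],[[10,37,-100],0,50],[[10,37,-100],0,0],[[10,37,-100],0,0],[[10,37,-100],0,0],[[10,37,-100],0,0]]}}

```text
clock: 2.6
tcp_pos: [0.4887, 0.192, 0.0765]
eef_rot: [0.001, -0.188, 0.982, 0.001]
ft_force: [-0.6, -0.3, -0.8]
opening: 0.029
grasp_force: 0.0
```

>>> {"api": "send_rows", "payload": {"series": [[[0,0,0],0,50],[[0,0,25],0,50],[[0,0,30],0,50],[[5,18,30],0,50],[[10,36,30],0,50],[[10,36,30],0,50],[[10,36,15],0,50],[[10,36,-3],0,50],[[10,36,-4],0,50],[[10,36,-4],0,50]]}}

```text
clock: 3.43
tcp_pos: [0.498, 0.2275, 0.0709]
eef_rot: [-0.0, -0.188, 0.982, -0.0]
ft_force: [-0.7, -0.6, -0.2]
opening: 0.0496
grasp_force: 0.0
```

Run:
```python
from h import *
s=env.state();print(s['tcp_pos'],s['opening'])
t=env.capture('top');sc=env.capture('scene')
cv2.imwrite('pics/c1.png',np.hstack([cv2.resize(t[180:280,120:240],(480,400)),cv2.resize(sc[200:350,330:480],(320,320)).copy() if 0 else cv2.resize(sc[200:350,330:450],(320,400))]))
```

```text
[0.49798189 0.22747899 0.07086016] 0.049639493067809785
```

View pics/c1.png

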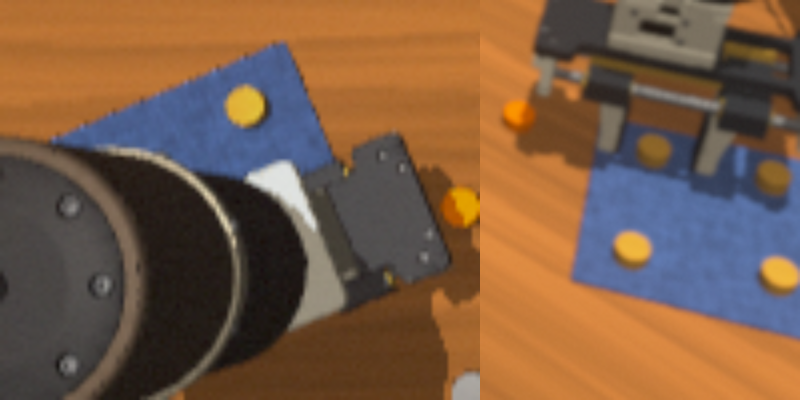

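The scene crop (right) shows the blank between the two fingers. I'll close on it and lift.

>>> {"api": "send_rows", "payload": {"series": [[[0,0,0],0,0],[[0,0,0],0,0],[[0,0,0],0,0],[[0,0,0],0,0],[[0,0,0],0,0],[[0,0,15],0,0],[[0,0,40],0,0],[[0,0,60],0,0],[[5,-30,60],0,0],[[10,-68,60],0,0]]}}

```text
clock: 4.37
tcp_pos: [0.5092, 0.1613, 0.1327]
eef_rot: [0.002, -0.19, 0.982, 0.001]
ft_force: [1.5, -1.0, -1.3]
opening: 0.0225
grasp_force: 30.0
```

>>> {"api": "send_rows", "payload": {"series": [[[5,-35,0],0,0],[[10,-75,0],0,0],[[15,-115,0],0,0],[[20,-150,0],0,0],[[24,-167,0],0,0],[[24,-167,-30],0,0],[[24,-167,-50],0,0],[[24,-167,-58],0,0],[[24,-167,-58],0,0],[[24,-167,-58],0,0]]}}

```text
clock: 5.2
tcp_pos: [0.5322, -0.0073, 0.0731]
eef_rot: [-0.0, -0.188, 0.982, -0.0]
ft_force: [0.2, -0.6, 0.5]
opening: 0.023
grasp_force: 30.0
```

>>> {"api": "send_rows", "payload": {"series": [[[0,0,0],0,50],[[0,0,0],0,50],[[0,0,0],0,50],[[0,0,25],0,50],[[0,0,60],0,50],[[-8,35,60],0,50],[[-16,74,60],0,50],[[-24,114,60],0,50],[[-32,154,60],0,50],[[-40,194,60],0,50]]}}

```text
clock: 6.03
tcp_pos: [0.4916, 0.1885, 0.134]
eef_rot: [0.001, -0.188, 0.982, 0.0]
ft_force: [1.7, 0.4, -0.8]
opening: 0.0503
grasp_force: 0.0
```

>>> {"api": "send_rows", "payload": {"series": [[[-8,39,0],0,50],[[-16,78,0],0,50],[[-24,118,0],0,50],[[-24,118,0],0,50],[[-24,118,-35],0,50],[[-24,118,-55],0,50],[[-24,118,-62],0,50],[[-24,118,-62],0,50],[[-24,118,-62],0,50]]}}

```text
clock: 6.78
tcp_pos: [0.4683, 0.3049, 0.0717]
eef_rot: [0.0, -0.188, 0.982, 0.0]
ft_force: [0.7, 0.7, 0.8]
opening: 0.05
grasp_force: 0.0
```

>>> {"api": "send_rows", "payload": {"series": [[[0,0,0],0,0],[[0,0,0],0,0],[[0,0,0],0,0],[[0,0,0],0,0],[[0,0,0],0,0],[[0,0,15],0,0],[[0,0,40],0,0],[[0,0,60],0,0]]}}

```text
clock: 7.45
tcp_pos: [0.468, 0.3043, 0.1318]
eef_rot: [-0.0, -0.188, 0.982, -0.0]
ft_force: [-0.1, 0.8, -0.4]
opening: 0.0227
grasp_force: 30.0
```

>>> {"api": "send_rows", "payload": {"series": [[[13,-32,0],0,0],[[28,-68,0],0,0],[[43,-104,0],0,0],[[58,-140,0],0,0],[[73,-176,0],0,0],[[88,-212,0],0,0],[[103,-248,0],0,0],[[118,-284,0],0,0],[[134,-321,0],0,0],[[134,-321,0],0,0]]}}

```text
clock: 8.28
tcp_pos: [0.6038, -0.0219, 0.1308]
eef_rot: [-0.0, -0.186, 0.983, -0.0]
ft_force: [1.1, 1.2, -0.7]
opening: 0.0231
grasp_force: 30.0
```

>>> {"api": "send_rows", "payload": {"series": [[[0,0,-30],0,0],[[0,0,-50],0,0],[[0,0,-58],0,0],[[0,0,-58],0,0],[[0,0,-58],0,50],[[0,0,-58],0,50],[[0,0,-58],0,50],[[0,0,-30],0,50],[[0,0,10],0,50],[[0,0,50],0,50]]}}

```text
clock: 9.12
tcp_pos: [0.6015, -0.0164, 0.1821]
eef_rot: [-0.001, -0.188, 0.982, -0.0]
ft_force: [0.8, 0.4, -0.5]
opening: 0.0495
grasp_force: 0.0
```

Run:
```python
from h import *
s=env.state();print(s['tcp_pos'],s['opening'])
t=env.capture('top');sc=env.capture('scene')
cv2.imwrite('pics/c2.png',np.hstack([cv2.resize(t[160:280,120:280],(400,300)),cv2.resize(sc[120:330,200:480],(400,300))]))
```

```text
[ 0.60145759 -0.01636608  0.1820752 ] 0.04945847463246993
```

View pics/c2.png

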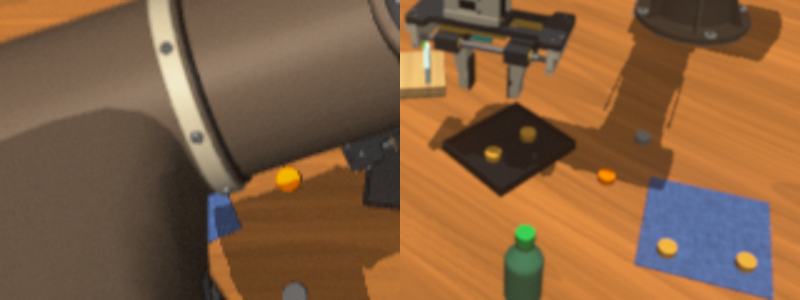

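The scene crop shows two blanks in the black tray and two still on the mat. Next is the green plate.

>>> {"api": "send_rows", "payload": {"series": [[[-12,-32,0],6,40],[[-26,-69,0],12,40],[[-40,-106,0],18,40],[[-54,-143,0],24.4,40],[[-68,-180,0],24.4,40],[[-82,-217,0],24.4,40],[[-82,-217,0],24.4,40],[[-82,-217,-15],24.4,40],[[-82,-217,-15],24.4,40]]}}

```text
clock: 9.97
tcp_pos: [0.5189, -0.2338, 0.165]
eef_rot: [-0.0, -0.39, 0.921, 0.001]
ft_force: [-0.9, 0.8, -1.1]
opening: 0.0402
grasp_force: 0.0
```

Run:
```python
from h import *
s=env.state();q=s['eef_rot'];r=R.from_quat([q[1],q[2],q[3],q[0]]);print(s['tcp_pos'],r.apply([0,1,0]))
t=env.capture('top');sc=env.capture('scene')
cv2.imwrite('pics/c3.png',np.hstack([cv2.resize(t[160:280,340:460],(400,400)),cv2.resize(sc[80:220,130:270],(400,400))]))
```

```text
[ 0.51889517 -0.23384995  0.1649718 ] [-0.71833279  0.69569818  0.00143057]
```

View pics/c3.png

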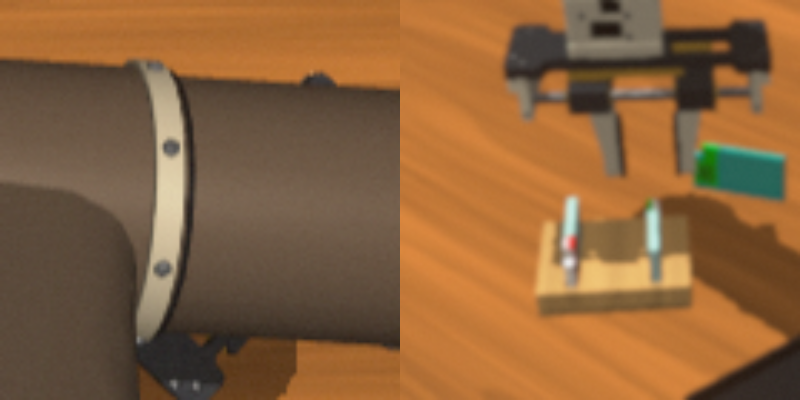

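The scene crop shows the fingers centred above the green-labelled plate, with the red one well clear. I'll descend, grip and lift.

>>> {"api": "send_rows", "payload": {"series": [[[0,0,-25],0,40],[[0,0,-50],0,40],[[0,0,-65],0,40],[[0,0,-72],0,40],[[0,0,-72],0,40],[[0,0,-72],0,0],[[0,0,-72],0,0],[[0,0,-72],0,0],[[0,0,-72],0,0],[[0,0,-72],0,0]]}}

```text
clock: 10.9
tcp_pos: [0.5205, -0.2334, 0.0949]
eef_rot: [0.001, -0.391, 0.92, -0.0]
ft_force: [-0.1, -0.2, -0.0]
opening: 0.0121
grasp_force: 0.0
```

>>> {"api": "send_rows", "payload": {"series": [[[0,0,0],0,0],[[0,0,8],0,0],[[0,0,16],0,0],[[0,0,26],0,0],[[0,0,45],0,0],[[0,0,65],0,0],[[0,0,65],0,0]]}}

```text
clock: 11.48
tcp_pos: [0.5216, -0.2337, 0.1635]
eef_rot: [0.002, -0.391, 0.92, -0.002]
ft_force: [0.9, -0.1, -0.8]
opening: 0.0078
grasp_force: 29.9
```

>>> {"api": "send_rows", "payload": {"series": [[[-5,-28,0],0,0],[[-12,-62,0],0,0],[[-20,-100,0],0,0],[[-28,-138,0],0,0],[[-36,-176,0],0,0],[[-41,-206,0],0,0],[[-41,-206,0],0,0],[[-41,-206,-30],0,0],[[-41,-206,-55],0,0],[[-41,-206,-65],0,0]]}}

```text
clock: 12.32
tcp_pos: [0.477, -0.4384, 0.091]
eef_rot: [-0.001, -0.39, 0.921, 0.002]
ft_force: [0.2, 0.4, -0.5]
opening: 0.0076
grasp_force: 29.9
```

>>> {"api": "send_rows", "payload": {"series": [[[0,0,-4],0,0],[[0,0,-6],0,0],[[0,0,-8],0,0],[[0,0,-8],0,0],[[0,0,-8],0,0]]}}

```text
clock: 12.73
tcp_pos: [0.4793, -0.4394, 0.0885]
eef_rot: [-0.0, -0.392, 0.92, -0.0]
ft_force: [-3.2, 1.4, 5.7]
opening: 0.0078
grasp_force: 30.0
```

Run:
```python
from h import *
s=env.state();print(s['tcp_pos'],s['ft_force'])
t=env.capture('top');sc=env.capture('scene')
print(proj('scene',[.48,-.44,0.02]))
cv2.imwrite('pics/c4.png',np.hstack([cv2.resize(t[230:370,400:540],(400,400)),cv2.resize(sc[40:160,110:230],(400,400),interpolation=cv2.INTER_CUBIC)]))
```

```text
[ 0.4793147  -0.4394332   0.08854639] [-3.20952476  1.41135472  5.71032567]
(np.float64(178.1514220441129), np.float64(134.32909971230598))
```

View pics/c4.png

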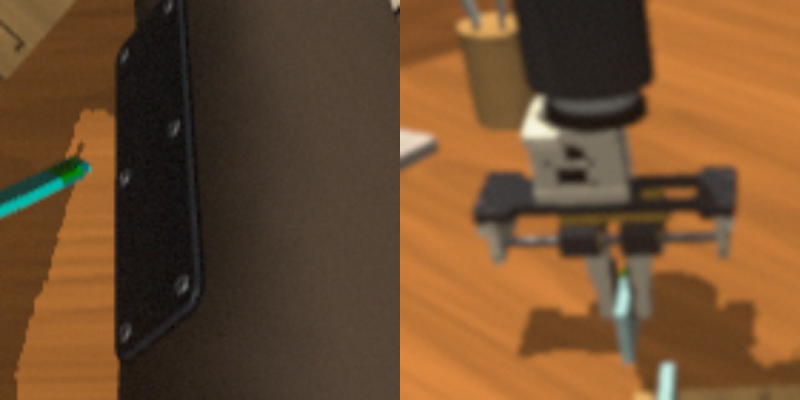

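The plate stands on the bench, between the fingers at (620,300) in the right crop. I'll release it and push its upper edge away from the label side so it lies down label up.

>>> {"api": "send_rows", "payload": {"series": [[[0,0,1],0,10],[[0,0,1],0,40],[[0,0,1],0,40],[[0,0,7],0,40],[[0,0,7],0,40],[[-4,4,7],0,40],[[-7,7,7],0,40],[[-9,9,7],0,40],[[-11,11,7],0,40],[[-13,12,7],0,40]]}}

```text
clock: 13.67
tcp_pos: [0.4658, -0.427, 0.0931]
eef_rot: [-0.0, -0.391, 0.92, 0.0]
ft_force: [0.7, -0.3, 0.8]
opening: 0.04
grasp_force: 0.0
```

>>> {"api": "send_rows", "payload": {"series": [[[-2,2,0],0,40],[[-4,4,0],0,40],[[-7,7,0],0,40],[[-10,10,0],0,40],[[-13,13,0],0,40],[[-17,16,0],0,40],[[-20,19,0],0,40],[[-24,23,0],0,40],[[-28,27,0],0,40],[[-32,31,0],0,40]]}}

```text
clock: 14.5
tcp_pos: [0.4337, -0.3959, 0.0931]
eef_rot: [0.0, -0.391, 0.92, 0.0]
ft_force: [0.4, -0.3, 0.3]
opening: 0.0401
grasp_force: 0.0
```

Run:
```python
from h import *
s=env.state();print(s['tcp_pos'],s['ft_force'])
t=env.capture('top');sc=env.capture('scene')
cv2.imwrite('pics/c5.png',np.hstack([cv2.resize(t[230:370,400:540],(400,400)),cv2.resize(sc[60:180,130:250],(400,400),interpolation=cv2.INTER_CUBIC)]))
```

```text
[ 0.43367438 -0.39594506  0.09312119] [ 0.42135545 -0.28653788  0.26884344]
```

View pics/c5.png

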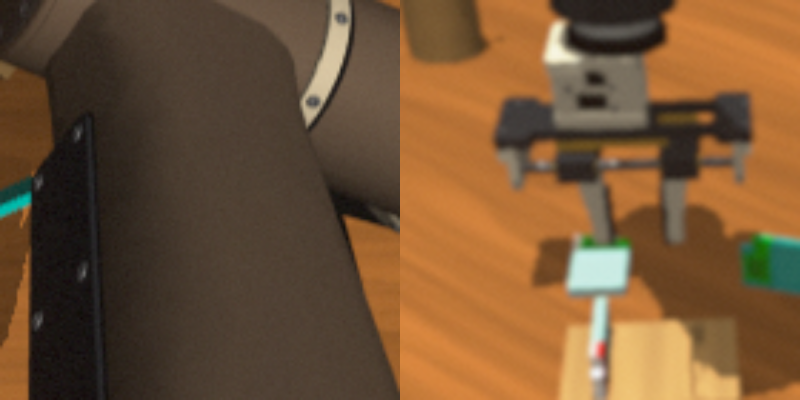

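The plate now lies flat, label up, with its clear end toward the rack. I'll raise the gripper to measure it.

>>> {"api": "send_rows", "payload": {"series": [[[0,0,35],0,87],[[0,0,70],0,87],[[20,20,90],0,87],[[40,50,100],0,87],[[60,85,110],0,87],[[75,120,120],0,87],[[85,160,120],0,87],[[95,200,120],0,87],[[100,240,120],0,87],[[100,280,120],0,87]]}}

```text
clock: 15.43
tcp_pos: [0.535, -0.1144, 0.2133]
eef_rot: [0.0, -0.391, 0.92, -0.0]
ft_force: [1.1, 0.7, -0.4]
opening: 0.0867
grasp_force: 0.0
```

Run:
```python
from h import *
t=env.capture('top');sc=env.capture('scene')
print(proj('top',[.45,-.42,0.01]),proj('scene',[.45,-.42,.01]))
cv2.imwrite('pics/t6.png',t);cv2.imwrite('pics/s6.png',sc)
cv2.imwrite('pics/c6.png',np.hstack([cv2.resize(t[185:285,410:510],(400,400),interpolation=cv2.INTER_CUBIC),cv2.resize(sc[110:160,160:210],(400,400),interpolation=cv2.INTER_CUBIC)]))
```

```text
(np.float64(470.0663244998056), np.float64(260.418101752744)) (np.float64(191.90973997168578), np.float64(135.9861389403464))
```

View pics/c6.png

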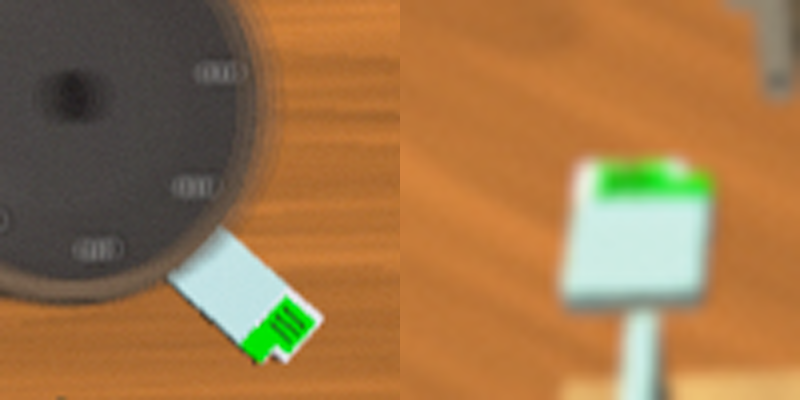

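The top crop shows the plate's clear-end corners at about (222,228) and (168,278), its far corner at (324,318) and its notch at (275,352). The label faces up.

Run:
```python
from h import *
f=lambda u,v:back('top',410+(u+.5)/4-.5,185+(v+.5)/4-.5,.008)
a,b,c=f(222,228),f(168,278),f(324,318)
print(a,b,c,np.linalg.norm(a-b),np.linalg.norm(a-c))
e=(c-a)/np.linalg.norm(c-a);print('e',e,np.degrees(np.arctan2(e[1],e[0])),'w',(b-a)/np.linalg.norm(b-a))
m=(a+b)/2;print('grip 17mm from clear end',m+.017*e,'frost from grip', .059*e)
s=env.state();q=s['eef_rot'];y=R.from_quat([q[1],q[2],q[3],q[0]]).apply([0,1,0]);print(s['tcp_pos'],np.degrees(np.arctan2(y[1],y[0])))
g=m+.017*e;C=np.array([.567,-.0126,0]);print('shift to grip mm',(g-s['tcp_pos'])*1e3,'place tcp',C-.059*e)
```

```text
[ 0.49426316 -0.41148794  0.008     ] [ 0.46548895 -0.37815626  0.008     ] [ 0.44024321 -0.4689083   0.008     ] 0.04403357176495418 0.07883687571225273
e [-0.68521168 -0.72834398  0.        ] -133.2522569586544 w [-0.65346068  0.75696046  0.        ]
grip 17mm from clear end [ 0.46822746 -0.40720395  0.008     ] frost from grip [-0.04042749 -0.04297229  0.        ]
[ 0.53473812 -0.11179596  0.2134714 ] 136.3382337623364
shift to grip mm [ -66.51065904 -295.40799035 -205.471396  ] place tcp [0.60742749 0.03037229 0.        ]
```

>>> {"api": "send_rows", "payload": {"series": [[[-8,-36,0],0,80],[[-16,-76,0],0,80],[[-24,-115,0],0,80],[[-32,-154,0],0,80],[[-40,-193,0],0,80],[[-48,-232,0],0,80],[[-56,-268,0],0,80],[[-60,-289,-20],0.4,80],[[-60,-289,-55],0.4,80],[[-60,-289,-90],0.4,80]]}}

```text
clock: 16.37
tcp_pos: [0.4739, -0.4079, 0.123]
eef_rot: [0.001, -0.393, 0.92, -0.001]
ft_force: [-0.3, 0.5, -1.0]
opening: 0.0802
grasp_force: 0.0
```

>>> {"api": "send_rows", "payload": {"series": [[[0,0,-20],0,80],[[0,0,-40],0,80],[[0,0,-50],0,80],[[0,0,-54],0,80],[[0,0,-54],0,80],[[0,0,-54],0,80]]}}

```text
clock: 16.87
tcp_pos: [0.4747, -0.4057, 0.07]
eef_rot: [0.0, -0.394, 0.919, -0.001]
ft_force: [-0.1, -0.5, 0.4]
opening: 0.0798
grasp_force: 0.0
```

Run:
```python
from h import *
s=env.state();print(s['tcp_pos'],s['ft_force'],s['joint_positions'],s['opening'])
```

```text
[ 0.47473051 -0.40574989  0.07003945] [-0.14933759 -0.45214722  0.40146757] [-3.94903630e-01  4.94114854e-01 -3.48461571e-01  3.98970650e-04
 -7.27006115e-01 -3.65191510e-01] 0.07980669811775365
```

>>> {"api": "send_rows", "payload": {"series": [[[0,5,-2],0,80],[[0,5,-2],0,80],[[0,5,-2],0,0],[[0,5,-2],0,0],[[0,5,-2],0,0],[[0,5,-2],0,0],[[0,5,-2],0,0],[[0,5,-2],0,0],[[0,5,-2],0,0],[[0,5,-2],0,0]]}}

```text
clock: 17.7
tcp_pos: [0.4742, -0.4005, 0.0672]
eef_rot: [0.0, -0.394, 0.919, -0.0]
ft_force: [0.4, -0.0, 0.3]
opening: 0.0444
grasp_force: 29.9
```

>>> {"api": "send_rows", "payload": {"series": [[[0,0,0],0,0],[[0,0,10],0,0],[[0,0,25],0,0],[[0,0,40],0,0],[[0,0,60],0,0],[[0,0,80],0,0],[[0,0,95],0,0],[[0,0,95],0,0]]}}

```text
clock: 18.37
tcp_pos: [0.4756, -0.4013, 0.1664]
eef_rot: [0.002, -0.395, 0.919, -0.002]
ft_force: [0.8, -0.2, -0.8]
opening: 0.0446
grasp_force: 29.9
```

Run:
```python
from h import *
s=env.state();print(s['tcp_pos'],s['ft_force'],s['opening'],s['grasp_force'],s['moment'])
sc=env.capture('scene');cv2.imwrite('pics/s7.png',sc)
```

```text
[ 0.47556309 -0.40125019  0.16643773] [ 0.77168135 -0.20865085 -0.77402361] 0.04456757936121742 29.927117228507996 [-0.05174753 -0.05787319 -0.0101397 ]
```

>>> {"api": "send_rows", "payload": {"series": [[[2,12,0],4,0],[[5,32,0],9,0],[[8,55,0],14,0],[[10,80,0],19,0],[[13,105,0],24,0],[[16,130,0],29,0],[[19,155,0],34,0],[[22,180,0],39,0],[[25,205,0],44,0],[[28,230,0],49,0]]}}

```text
clock: 19.25
tcp_pos: [0.5014, -0.1691, 0.1614]
eef_rot: [0.0, 0.741, -0.671, -0.001]
ft_force: [0.1, -0.3, -0.9]
opening: 0.0444
grasp_force: 29.9
```

>>> {"api": "send_rows", "payload": {"series": [[[3,25,0],5,0],[[6,50,0],10,0],[[9,75,0],15,0],[[12,100,0],20,0],[[15,125,0],25,0],[[18,150,0],30,0],[[20,170,0],34,0],[[22,185,0],38,0],[[23,193,0],40,0],[[23,197,0],41,0]]}}

```text
clock: 20.08
tcp_pos: [0.5249, 0.0274, 0.1616]
eef_rot: [0.0, 0.929, -0.37, -0.0]
ft_force: [0.1, 0.6, -0.6]
opening: 0.0444
grasp_force: 29.9
```

>>> {"api": "send_rows", "payload": {"series": [[[0,0,0],0,0],[[0,0,0],0,0],[[0,0,0],0,0],[[0,0,0],0,0]]}}

```text
clock: 20.42
tcp_pos: [0.5249, 0.0258, 0.162]
eef_rot: [0.0, 0.928, -0.372, -0.0]
ft_force: [-0.5, 0.1, -0.3]
opening: 0.0446
grasp_force: 29.9
```

Run:
```python
from h import *
s=env.state();q=s['eef_rot'];y=R.from_quat([q[1],q[2],q[3],q[0]]).apply([0,1,0]);print(s['tcp_pos'],s['opening'],s['grasp_force'],np.degrees(np.arctan2(y[1],y[0])))
t=env.capture('top');sc=env.capture('scene')
cv2.imwrite('pics/c8.png',np.hstack([cv2.resize(t[140:290,220:370],(400,400),interpolation=cv2.INTER_CUBIC),cv2.resize(sc[130:270,210:350],(400,400),interpolation=cv2.INTER_CUBIC)]))
```

```text
[0.52492639 0.02581732 0.16201923] 0.04463436065209327 29.92680788040161 -133.65829319169143
```

View pics/c8.png

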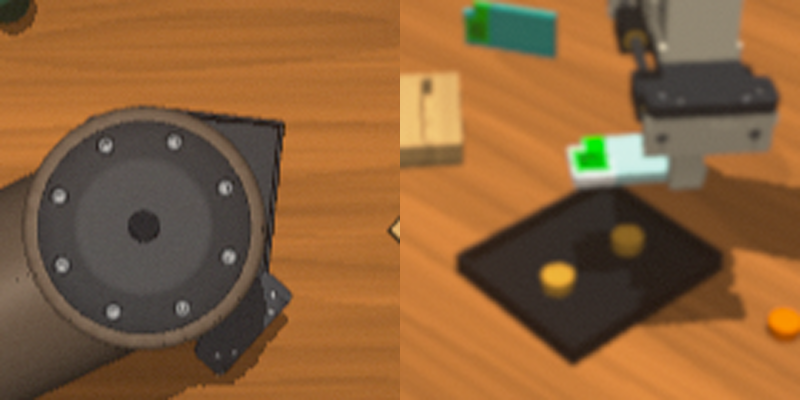

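The scene crop shows the plate held level over the tray. Its label faces up at about (277,184) in the full picture, and both blanks are below it. I'll check the frosted end's position against this before handing in.

Run:
```python
from h import *
print(back('scene',277.2,183.6,.106),env.state()['grasp_force'],np.abs(env.state()['dq']).max())
```

```text
[ 0.57050114 -0.0119006   0.106     ] 29.926733672618866 0.0051768130568014175
```

```bash
python3 -c "
from station import env
print(env.job_done())"
```

```text
the job is handed in; nothing more can be done
None
```

The job is handed in at about 20.5 s of the 54 s limit: two blanks are in the tray and two on the mat, and the green-labelled plate is held level, label up, with its frosted end over the tray's middle about 10 cm up; the robot's own wrist hides it in the top camera's view.

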